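# Nest the second bracket plate and squeeze the pack tight with the valve lever

## Robot

A 6-joint arm with a two-finger parallel gripper is mounted at the origin on the work surface. World frame = base frame: x ahead of the robot, y to its left, z up, the work surface at z = 0. Lengths are in m, angles in rad, forces in N, time in s.
With the tool pointing down it reaches from about 0.35 to 0.775 m from the base axis. Payload 7.3 kg.
Tool frame: the origin (TCP) lies midway between the tips of the shut fingers; the grasp point (between the pads) lies 19 mm behind it; z points along the fingers, y is the direction in which the jaws open and shut (so a half turn about z gives the same grasp; the last joint's range is limited). The gripper opens to 92 mm and grips with 3 to 60 N. Pads are 19 mm wide; open, the fingers measure 130 mm over their backs; the gripper's body (75 mm by 190 mm) begins 47 mm behind the grasp point.
Start: joints at [-1.387, 0.342, 1.524, -0, 1.275, -0.146], TCP at [0.17, -0.497, 0.227] pointing down, gripper open.
Joint ranges: [-2.53, 2.53], [-0.77, 2.02], [0.04, 2.7], [-1, 4.14], [0.28, 2.66], [-3.11, 3.11]. Speed limits (rad/s): [2.57, 2.57, 3.14, 3.14, 3.14, 3.14].

## Interface

Orientations are given as [roll, pitch, yaw] about the fixed x, y, z axes, in that order (R = Rz(yaw) Ry(pitch) Rx(roll)).
In Python, from cell import robot gives the robot as it stands.
- The arm moves only by the shell command python3 -m crank 'ROWS' [FORCE]. ROWS is a JSON object of lists of equal length, an entry for each row: "claw": the opening, from 0 (shut) to 1 (fully open); "delta_pos": the shift along the tool's x, y, z in units of 25 mm (1.0 is 25 mm), a list of three; "roll": the turn about the tool's z in units of 6 degrees (1.0 is 6 degrees). In form: {"claw": [claw, ...], "delta_pos": [[dx, dy, dz], ...], "roll": [roll, ...]}. A call has exactly 8 rows; each row is the pose to reach, as a shift and turn from the pose commanded when the call began, along the tool's axes at that moment; what a row does not reach only later rows make up. A row lasts 1/12 s, in which the tool goes at most 41.7 mm and 7.16 degrees, less where a joint would pass 70% of its speed; a pose out of reach is approached as far as the arm can. A call with a gripper value outside its range is refused whole. The fingers move at their own pace and stop on an object; FORCE is the grip in N (left out, the last holds). Time passes only in rows, so rows that repeat a pose let the fingers close, or fill a call up. It gives the time, the measured TCP pose, the force and the opening at its end, in the units of the state.
- robot.observe(): the state, without advancing time (a new reading comes with each control period).
- robot.read_camera(name): name is "side" or "top" or "wrist"; returns a dict with "color" (480x640x3 uint8, blue, green, red), "fx", "fy", "cx", "cy" (pixels), "rvec" (rotation vector, rad) and "tvec" (3), from world to camera coordinates, as OpenCV has them; the wrist camera has in their place "hand_eye" (4x4, takes a point from camera to tool coordinates, whose origin is the TCP and whose axes are the flange's). Camera axes: x right, y down, z forward; pixel columns grow to the right and rows downward; lengths in m; the calibration is good to about 2 mm. A picture is of the moment at which its call begins: read the wrist's pose just before it. There is no depth.
- robot.hand_in(): hands the job in, once; it reports no verdict.
The state is a dict: "time": time; "qpos": joint angles; "qvel": joint speeds; "joint_efforts": joint torques, N m; "tool_pos": TCP position; "tool_rot": TCP orientation; "contact_force": force on the tool from outside, world axes, zero at the start; "torque": the same for the moment, N m; "opening": finger opening in m.
Only numpy, scipy, OpenCV 4.12 (cv2) and the standard library are available. Lean on these libraries where they do the work, as an engineer would, in place of code of your own. Each camera call takes 0.05 s, during which the arm holds its last target.

## Task

Lay the loose L-shaped bracket plate flat in the packing nest, turned so that it interlocks with the plate already there, and let go of it. Then push the spring-centred hand lever over towards the tray until you feel the pack come up tight against the end fence, keep it pressed with about 10 N on the handle for two seconds, without forcing it, and let the lever recentre. Leave the things standing round about where they are.

Things in the scene. Friction and masses are not known exactly. Their poses are not given: they have to be found in the camera images.
- nest: Packing nest fixed to the bench: grey base plate 130 x 440 mm, 12 mm thick. Origin on the bench under the tray's centre; z up; y along the tray, from the end fence (-y) to the pusher and lever (+y). Dark valve block at y 165 to 265 mm, x -35 to 35 mm, top 60 mm above the bench, carries the lever: pivot axis along x at nest (0, 200, 70) mm.
- nest_floor (a point): Centre of the tray floor, 12 mm above the bench, axes as the nest's. Aluminium side walls, 12 mm high, inner faces at x = -45 and +45 mm, y from -130 to +130 mm. At the -y end an adjustable aluminium end fence across the tray (18 mm high) is locked with its inner face somewhere from y = -100 to -82 mm; where is not measured: it is found by feel, when the pack goes tight.
- pusher: Steel pusher head in the tray, 70 wide (x), 24 high, 10 mm thick. Origin on the tray floor at the middle of its face to the fence; axes as the nest's; at rest at nest y = 105 mm. Follows the lever, 90 mm towards the fence per rad, through a spring on its rod (2.5 N/mm). 10 N on the handle presses a tight pack with about 13 N; under 8 N on the pack is slack, over 30 N is forcing it.
- lever (a joint): Lever angle (rad): 0 upright, centred by a spring (about 3 N at the handle at 0.5 rad); positive when its top leans towards the tray and fence (nest -y), which drives the pusher in; negative draws it back. Range -0.75 to 0.75. Sliding a pack not yet tight takes 2 to 5 N on the handle; then, at 0.25 to 0.55 rad depending on the fence, the force climbs by about 1 N per mm at the handle.
- lever_grip (a point): Middle of the lever's upper end: 160 mm from the pivot along the lever. The handle is a black upright cylinder, 28 mm in diameter, from 115 to 190 mm from the pivot, on a steel rod 14 mm in diameter. z axis along the lever, x along the pivot axis.
- packed_lug (a point): Centre of the upright lug of the steel L-plate (260 g) already in the tray, axes as the nest's. From this point: long leg x -27 to 12, y -49 to 71 mm; foot x 12 to 55, y -49 to -9 mm; plate 10 mm thick, underside 35 mm below. Lug: upright tab 10 mm thick (x), 40 mm long (y), top 20 mm above this point. Foot at the fence end, long leg at the tray's -x side.
- loose_lug (a point): Centre of the lug of the loose L-plate, lying flat on the bench, lug up; sizes and axes as packed_lug; grip it by the lug. It nests half a turn from the packed plate: foot at the pusher end, long leg on the tray's +x side. In the tight pack its lug is 62 mm farther along nest +y than the other; lay it down some 7 mm beyond that, lug at nest x = 14 mm: about 4 mm free all round.
- carton: Closed cardboard carton 130 x 90 x 70 mm standing by; leave alone. Origin under its centre.
- crate: Small open green crate 150 x 110 x 60 mm standing by; leave alone. Origin under its centre.
- tape: Cardboard tape core, a ring 100 mm across and 48 mm high, standing by; leave alone. Origin under its centre.
There are look-alikes about, which are no part of the job. Leave any pink look-alike of the part that bears loose_lug alone.

How it is judged:
On the way, in this order (a step that is already met when the one before it is completed fails the run):
1. the loose plate lies flat in the tray, nested with the packed plate, and is let go (z of loose_lug in the frame of nest below 0.05 m and x of loose_lug in the frame of nest between 0.006 and 0.022 m and y of loose_lug in the frame of packed_lug between 0.057 and 0.085 m and angle between loose_lug's own z axis and vertical below 0.05 rad and contact force between the fingers and loose below 0.1 N), for 0.2 s.
2. the lever is pushed over by the gripper and the pusher holds the tight pack with at least 8 N for 1 s (value of joint lever above 0.2 rad and contact force between the fingers and lever above 2 N and contact force between pusher and loose above 8 N and y of loose_lug in the frame of packed_lug below 0.0645 m), for 1 s.
At the end, for the whole second after the job is handed in: Both plates lie flat in the tray, interlocked and pushed together (gap under 3 mm), straight to within 0.08 rad, at rest; the lever is back upright (within 0.06 rad) (value of joint lever between -0.06 and 0.06 rad and y of loose_lug in the frame of packed_lug between 0.057 and 0.065 m and x of loose_lug in the frame of nest between 0.006 and 0.022 m and x of packed_lug in the frame of nest between -0.022 and -0.006 m and z of each of loose_lug, packed_lug in the frame of nest below 0.05 m and angle between the y axis of loose_lug and the y axis of nest, either way round below 0.08 rad and angle between each of loose_lug, packed_lug's own z axis and vertical below 0.05 rad and linear speed of each of loose, packed below 0.01 m/s); the robot touches nothing.
It fails at once if the pack is forced: more than 30 N from the pusher on the plate (contact force between pusher and loose above 30 N).
It fails at once if a bystander is moved by more than 30 mm (distance of any of carton, crate, tape from where it was at the start of the episode above 0.03 m).
It also fails if it takes over 61 s, if anything falls off the work surface, if the arm or the gripper's body presses on something with over 40 N, if the wrist force passes 120 N, or if a joint passes its speed limit or range.

## Working session

There is one attempt and no reset: what is moved stays moved. The work goes in short steps, Python scripts to look and compute and a shell command to move; the robot and the scene stay as the last step left them, time stands still between calls to the robot, and variables do not carry over. Pictures are saved under pics/ and viewed, and the job is handed in when it is done.

```bash
ls; mkdir -p pics; python3 - <<'E'
from cell import robot
import cv2
s=robot.observe(); print({k:s[k] for k in ('time','tool_pos','tool_rot','opening','contact_force')})
for n in ('top','side','wrist'):
    c=robot.read_camera(n); cv2.imwrite(f'pics/{n}0.png',c['color']); print(n,{k:v for k,v in c.items() if k!='color'})
E
```

```text
pics
{'time': 0.0, 'tool_pos': array([ 0.16997053, -0.49630102,  0.22604993]), 'tool_rot': array([-3.14007665e+00, -2.22632178e-04,  3.29791158e-01]), 'opening': 0.09195004717168094, 'contact_force': array([-0.66496739, -0.06747481, -0.56336876])}
top {'fx': 552.8414603145256, 'fy': 552.8414603145256, 'cx': 314.15670040827376, 'cy': 237.10073996976288, 'rvec': array([ 2.19886639, -2.14751238,  0.08223612]), 'tvec': array([0.00258795, 0.5584625 , 1.23964823])}
side {'fx': 585.2394408292824, 'fy': 585.2394408292824, 'cx': 313.9087059593363, 'cy': 241.9831413864514, 'rvec': array([ 0.53780156, -2.62965525,  1.25182919]), 'tvec': array([0.52794305, 0.25678836, 1.33793417])}
wrist {'fx': 330.8915308293607, 'fy': 330.8915308293607, 'cx': 317.36413484382933, 'cy': 244.34962154535677, 'hand_eye': array([[-8.80682044e-04, -9.53437777e-01, -3.01588510e-01,
         8.22403240e-02],
       [ 9.99998835e-01, -4.63752580e-04, -1.45404010e-03,
        -6.08662314e-04],
       [ 1.24647431e-03, -3.01589440e-01,  9.53437075e-01,
        -1.57288342e-01],
       [ 0.00000000e+00,  0.00000000e+00,  0.00000000e+00,
         1.00000000e+00]])}
```

View pics/top0.png

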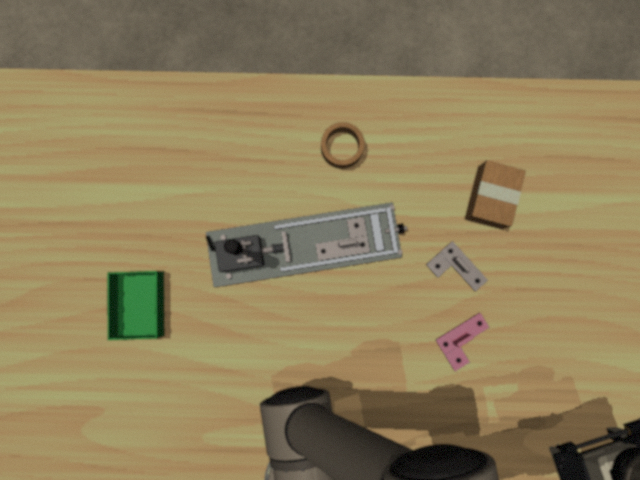

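View pics/side0.png

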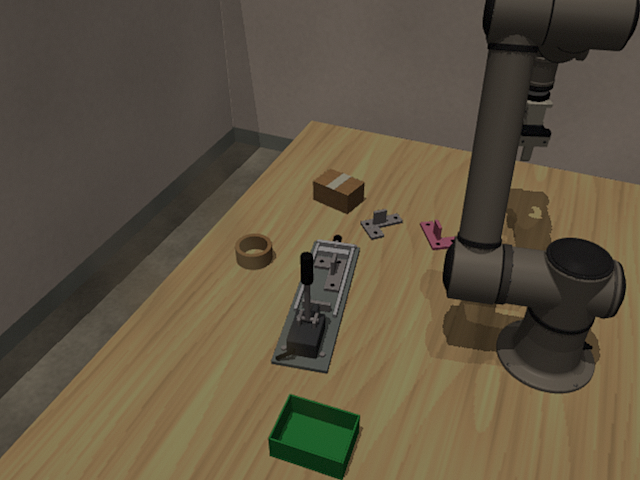

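View pics/wrist0.png

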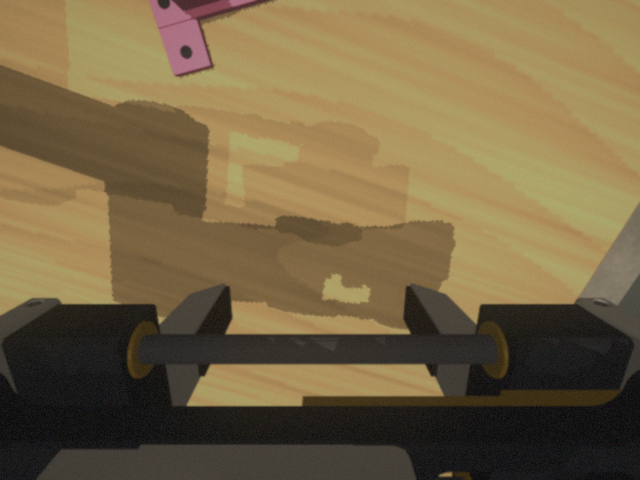

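```bash
cat > h.py <<'E'
import numpy as np, cv2
from cell import robot
def K(c): return np.array([[c['fx'],0,c['cx']],[0,c['fy'],c['cy']],[0,0,1]])
def bp(c,px,z):
    R,_=cv2.Rodrigues(c['rvec']); o=-R.T@c['tvec']
    d=R.T@np.linalg.inv(K(c))@np.array([px[0],px[1],1.]); return o+d*(z-o[2])/d[2]
def proj(c,P):
    return cv2.projectPoints(np.asarray(P,float).reshape(-1,3),c['rvec'],c['tvec'],K(c),None)[0].reshape(-1,2)
def rpy(r):
    from scipy.spatial.transform import Rotation as Ro
    return Ro.from_euler('xyz',r).as_matrix()
def wristcam(s,c):
    "give wrist cam rvec/tvec"
    T=np.eye(4);T[:3,:3]=rpy(s['tool_rot']);T[:3,3]=s['tool_pos']
    M=np.linalg.inv(T@c['hand_eye']); c['rvec']=cv2.Rodrigues(M[:3,:3])[0].ravel(); c['tvec']=M[:3,3]; return c
E
python3 - <<'E'
import cv2
a=cv2.imread('pics/top0.png')
cv2.imwrite('pics/z1.png',cv2.resize(a[190:300,195:415],(800,400),interpolation=cv2.INTER_CUBIC))
cv2.imwrite('pics/z2.png',cv2.resize(a[230:300,415:500],(680,560),interpolation=cv2.INTER_CUBIC))
E
```

```text
(no output)
```

View pics/z1.png

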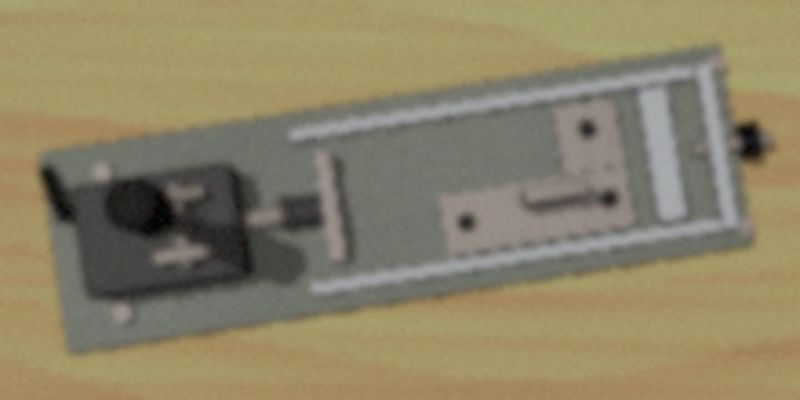

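View pics/z2.png

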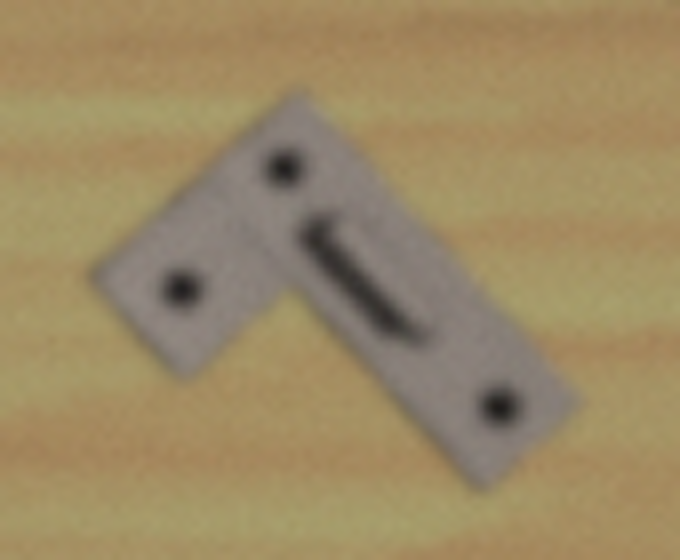

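```bash
cat > fit.py <<'E'
from h import *
from scipy.optimize import least_squares
def fit(c,px,L,x0):
    L=np.array(L,float); px=np.array(px,float)
    def W(p):
        a=p[2];R=np.array([[np.cos(a),-np.sin(a)],[np.sin(a),np.cos(a)]])
        return np.c_[L[:,:2]@R.T+p[:2],L[:,2]]
    r=least_squares(lambda p:(proj(c,W(p))-px).ravel(),x0)
    return r.x,np.abs(r.fun).max()
E
python3 - <<'E'
from fit import *
c=robot.read_camera('top')
z1=lambda l:np.array(l)/3.636-.5+[195,190]+.14
z2=lambda l:np.array(l)/8-.5+[415,230]+.06
n,e=fit(c,z1([(42,152),(720,47),(752,243),(70,352)]),[(.065,.22,.012),(.065,-.22,.012),(-.065,-.22,.012),(-.065,.22,.012)],[.5,0,0.1])
print('nest',n,e)
Lp=[(-.027,-.049),(-.027,.071),(.012,.071),(.012,-.009),(.055,-.009),(.055,-.049)]
l,e=fit(c,z2([(300,92),(582,402),(483,490),(290,290),(185,380),(92,275)]),[(*p,.01) for p in Lp],[.5,-.3,2.3]); print('loose',l,e)
p,e=fit(c,z1([(634,228),(446,257),(440,197),(567,175),(556,104),(612,96)]),[(*p,.022) for p in Lp],[.5,0,.1]); print('packed',p,e)
a=n[2];R=np.array([[np.cos(a),-np.sin(a)],[np.sin(a),np.cos(a)]])
print('packed in nest',R.T@(p[:2]-n[:2]),p[2]-n[2])
pl=R.T@(p[:2]-n[:2])
t=R@[.014,pl[1]+.069]+n[:2];print('target',t,'yaw',n[2]+np.pi)
for s in(1,): print('fence face',[R.T@(bp(c,z1([q])[0],.03)[:2]-n[:2]) for q in((638,88),(662,220))])
print('grip',R@[0,.2]+n[:2])
np.savez('est.npz',n=n,l=l,p=p,t=t)
E
```

```text
nest [0.5425425  0.039824   0.17953268] 1.1264064281468222
loose [ 0.50411266 -0.31524633  2.31611756] 0.8561399102451333
packed [ 0.5454672  -0.05885478  0.18273134] 1.0217858084029956
packed in nest [-0.01474335 -0.097615  ] 0.0031986643728371122
target [0.56142725 0.0141689 ] yaw 3.3211253303211237
fence face [array([ 0.04336036, -0.16071934]), array([-0.04077536, -0.16194067])]
grip [0.50682854 0.23660945]
```

```bash
python3 - <<'E'
from fit import *
c=robot.read_camera('top')
z1=lambda q:np.array(q)/3.636-.5+[195,190]+.14
n=np.load('est.npz')['n'];a=n[2];R=np.array([[np.cos(a),-np.sin(a)],[np.sin(a),np.cos(a)]])
for nm,q,z in [('wallL+130',(290,134),.024),('wallL+130',(313,288),.024),('pusher105',(332,150),.036),('pusher',(347,260),.036),('blk',(77,187),.06),('blk',(92,297),.06),('blk165',(237,164),.06),('blk165',(250,272),.06)]:
    print(nm,R.T@(bp(c,z1(q),z)[:2]-n[:2]))
E
```

```text
wallL+130 [0.04940226 0.0597166 ]
wallL+130 [-0.04863564  0.05991187]
pusher105 [0.03401222 0.03456794]
pusher [-0.03521526  0.03569747]
blk [0.03331639 0.19092026]
blk [-0.03455374  0.1912842 ]
blk165 [0.03204234 0.09219088]
blk165 [-0.03445023  0.09404522]
```

```bash
cat > go.py <<'E'
import sys; from h import *
# go.py x y z yaw : prints delta units from measured pose
def d(x,y,z,yaw):
    s=robot.observe(); R=rpy(s['tool_rot']); p=R.T@(np.array([x,y,z])-s['tool_pos'])/.025
    dy=(yaw-s['tool_rot'][2]+np.pi)%(2*np.pi)-np.pi
    print('t',round(s['time'],2),'delta',p.round(3),'roll',round(-np.degrees(dy)/6,3),'|',s['tool_pos'].round(4),s['tool_rot'].round(4),'F',s['contact_force'].round(1),round(s['opening'],4))
if __name__=='__main__': d(*map(float,sys.argv[1:]))
E
python3 go.py .504 -.315 .2 .745
```

```text
t 0.25 delta [14.991 -2.543  1.061] roll -3.965 | [ 0.17   -0.4965  0.2264] [-3.141e+00 -1.000e-04  3.298e-01] F [-0.  -0.4  1.2] 0.0918
```

```bash
python3 -m crank '{"claw":[1,1,1,1,1,1,1,1],"delta_pos":[[0.8,-0.13,0.05],[2.2,-0.37,0.15],[3.8,-0.64,0.27],[5.4,-0.92,0.38],[7.0,-1.19,0.5],[8.6,-1.46,0.61],[10.2,-1.73,0.72],[11.6,-1.97,0.82]],"roll":[-0.3,-0.8,-1.4,-2.0,-2.6,-3.2,-3.7,-3.97]}'; python3 go.py .504 -.315 .2 .745
```

```text
time: 0.92
tool_pos: [0.4304, -0.3545, 0.206]
tool_rot: [3.142, -0.0, 0.749]
contact_force: [1.7, -1.0, -0.9]
opening: 0.0914
t 0.92 delta [3.231 0.846 0.242] roll 0.038 | [ 0.4304 -0.3545  0.206 ] [ 3.1416e+00 -2.0000e-04  7.4890e-01] F [ 1.7 -1.  -0.9] 0.0914
```

```bash
python3 -m crank '{"claw":[1,1,1,1,1,1,1,1],"delta_pos":[[1.2,0.3,0.1],[2.2,0.6,0.2],[3.0,0.8,0.24],[3.23,0.85,0.24],[3.23,0.85,0.24],[3.23,0.85,0.24],[3.23,0.85,0.24],[3.23,0.85,0.24]],"roll":[0.02,0.04,0.04,0.04,0.04,0.04,0.04,0.04]}'; python3 - <<'E'
from h import *
s=robot.observe();c=robot.read_camera('wrist');cv2.imwrite('pics/w1.png',c['color']);print(s['tool_pos'],s['tool_rot'])
np.save('w1.npy',{'s':s,'c':c},allow_pickle=True)
E
```

```text
time: 1.58
tool_pos: [0.5012, -0.3179, 0.2005]
tool_rot: [3.141, 0.0, 0.74]
contact_force: [-0.2, 0.4, -0.6]
opening: 0.0919
[ 0.5012282  -0.31789393  0.20045966] [3.14143483e+00 2.95601565e-04 7.39781535e-01]
```

View pics/w1.png

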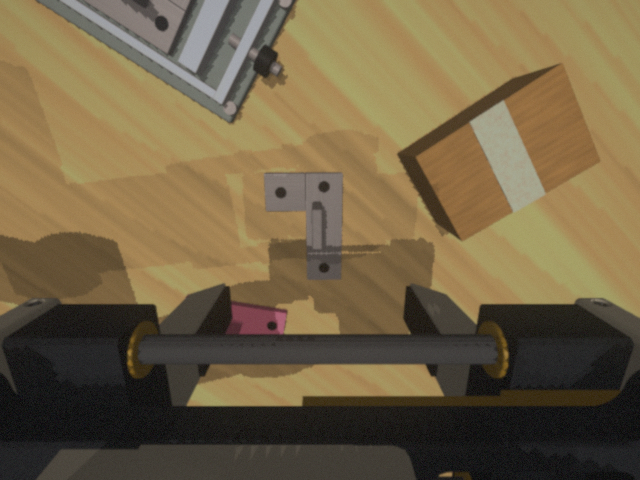

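```bash
python3 - <<'E'
import cv2
a=cv2.imread('pics/w1.png'); cv2.imwrite('pics/w1z.png',cv2.resize(a[160:290,250:360],(506,598),interpolation=cv2.INTER_CUBIC))
E
```

```text
(no output)
```

View pics/w1z.png

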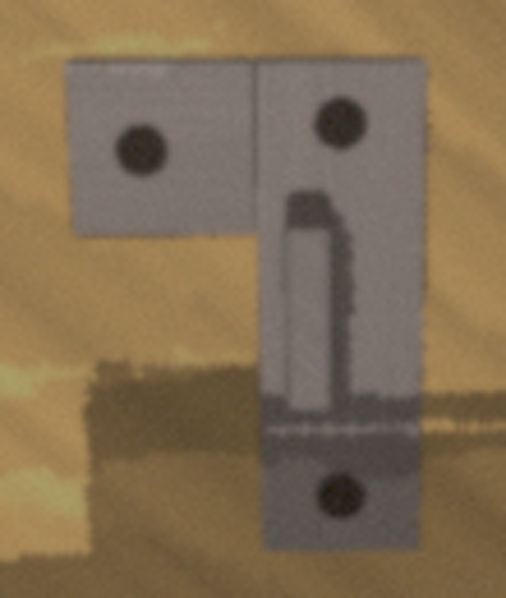

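```bash
python3 - <<'E'
from fit import *
D=np.load('w1.npy',allow_pickle=True).item();c=wristcam(D['s'],D['c'])
z=lambda l:np.array(l)/4.6-.5+[250,160]+.11
Lp=[(-.027,-.049),(-.027,.071),(.012,.071),(.012,-.009),(.055,-.009),(.055,-.049)]
L=[(*p,.01) for p in Lp]
px=[(427,60),(420,550),(263,550),(259,235),(75,235),(67,62)]
print(fit(c,z(px),L,[.5,-.3,2.3]))
L2=L+[(.005,-.02,.055),(.005,.02,.055),(-.005,.02,.055),(-.005,-.02,.055)]
l,e=fit(c,z(px+[(287,230),(289,410),(330,410),(330,230)]),L2,[.5,-.3,2.3]);print(l,e)
np.save('l.npy',l)
E
python3 go.py .504 -.315 .2 .745
```

```text
(array([ 0.50147096, -0.31612762,  2.31388729]), np.float64(0.6732235766234567))
[ 0.50141784 -0.3160148   2.31411587] 0.9791969056244909
t 1.63 delta [ 0.157 -0.014  0.02 ] roll -0.05 | [ 0.5013 -0.3179  0.2005] [3.1412e+00 2.0000e-04 7.3980e-01] F [-0.3  0.2 -0.1] 0.092
```

```bash
python3 go.py .5014 -.316 .018 .743; python3 - <<'E'
from h import *
c=robot.read_camera('top')
for q in[(485,162),(467,218),(509,229),(524,170)]: print(bp(c,q,.07))
E
```

```text
t 1.63 delta [ 0.054 -0.057  7.3  ] roll -0.031 | [ 0.5013 -0.3179  0.2005] [3.1412e+00 2.0000e-04 7.3980e-01] F [-0.3  0.2 -0.1] 0.092
[ 0.7305393  -0.36013405  0.07      ]
[ 0.60436199 -0.3203135   0.07      ]
[ 0.58213571 -0.41239283  0.07      ]
[ 0.71442599 -0.44632553  0.07      ]
```

```bash
python3 -m crank '{"claw":[0.6,0.5,0.5,0.5,0.5,0.5,0.5,0.5],"delta_pos":[[0.05,-0.06,0.8],[0.05,-0.06,2.0],[0.05,-0.06,3.4],[0.05,-0.06,4.8],[0.05,-0.06,6.0],[0.05,-0.06,6.8],[0.05,-0.06,7.2],[0.05,-0.06,7.3]],"roll":[0,0,0,0,0,0,0,0]}'; python3 go.py .5014 -.316 .018 .743
```

```text
time: 2.35
tool_pos: [0.501, -0.3148, 0.016]
tool_rot: [-3.138, 0.001, 0.741]
contact_force: [-0.4, 0.3, 0.7]
opening: 0.0473
t 2.35 delta [-0.02   0.046 -0.08 ] roll -0.022 | [ 0.501  -0.3148  0.016 ] [-3.1384e+00  5.0000e-04  7.4060e-01] F [-0.4  0.3  0.7] 0.0473
```

```bash
python3 -m crank '{"claw":[0.3,0.1,0,0,0,0,0,0],"delta_pos":[[0,0.02,-0.03],[0,0.02,-0.03],[0,0.02,-0.03],[0,0.02,-0.03],[0,0.02,-0.03],[0,0.02,-0.03],[0,0.02,-0.03],[0,0.02,-0.03]],"roll":[0,0,0,0,0,0,0,0]}' 35; python3 go.py .5014 -.316 .018 .743
```

```text
time: 3.02
tool_pos: [0.5027, -0.3157, 0.0191]
tool_rot: [3.141, -0.0, 0.742]
contact_force: [0.1, -0.4, 4.8]
opening: 0.0099
t 3.02 delta [-0.049 -0.026  0.046] roll -0.014 | [ 0.5027 -0.3157  0.0191] [ 3.1406e+00 -1.0000e-04  7.4150e-01] F [ 0.1 -0.4  4.8] 0.0099
```

```bash
python3 -m crank '{"claw":[0,0,0,0,0,0,0,0],"delta_pos":[[0,0,-0.4],[0,0,-1.2],[0,0,-2.4],[0,0,-3.6],[0,0,-4.8],[0,0,-6.0],[0,0,-6.8],[0,0,-7.2]],"roll":[0,0,0,0,0,0,0,0]}' 35; python3 - <<'E'
from go import *
E=np.load('est.npz');n=E['n'];a=n[2];R=np.array([[np.cos(a),-np.sin(a)],[np.sin(a),np.cos(a)]])
N=n[:2]+R@[0,-.07];print(N)
g=N+R@[.014,-.110];print(g);d(*g,.25,a+np.pi/2)
E
```

```text
time: 3.68
tool_pos: [0.5032, -0.316, 0.202]
tool_rot: [3.137, -0.001, 0.741]
contact_force: [-0.2, -0.5, -1.6]
opening: 0.0097
[ 0.55504238 -0.02905091]
[ 0.58846004 -0.13478293]
t 3.68 delta [ 7.412 -3.033 -1.929] roll -9.635 | [ 0.5032 -0.316   0.202 ] [ 3.137e+00 -6.000e-04  7.414e-01] F [-0.2 -0.5 -1.6] 0.0097
```

```bash
python3 -m crank '{"claw":[0,0,0,0,0,0,0,0],"delta_pos":[[0.5,-0.2,-0.15],[1.4,-0.55,-0.4],[2.5,-1.0,-0.7],[3.6,-1.5,-1.0],[4.7,-1.95,-1.3],[5.8,-2.4,-1.6],[6.7,-2.75,-1.8],[7.2,-2.95,-1.93]],"roll":[-0.6,-1.6,-2.7,-3.8,-4.9,-6.0,-7.1,-8.2]}' 35; python3 go.py .5885 -.1348 .25 1.7503
```

```text
time: 4.35
tool_pos: [0.586, -0.1365, 0.2464]
tool_rot: [-3.141, -0.001, 1.608]
contact_force: [0.2, 0.2, -2.1]
opening: 0.01
t 4.35 delta [ 0.065  0.103 -0.146] roll -1.36 | [ 0.586  -0.1365  0.2464] [-3.1407e+00 -1.4000e-03  1.6079e+00] F [ 0.2  0.2 -2.1] 0.01
```

```bash
python3 -m crank '{"claw":[0,0,0,0,0,0,0,0],"delta_pos":[[0.05,-0.15,0],[0.1,-0.3,0],[0.1,-0.3,0],[0.1,-0.3,0],[0.1,-0.3,0],[0.1,-0.3,0],[0.1,-0.3,0],[0.1,-0.3,0]],"roll":[-0.8,-1.4,-1.4,-1.4,-1.4,-1.4,-1.4,-1.4]}' 35; python3 go.py .5885 -.1348 .25 1.7503; python3 - <<'E'
from h import *
s=robot.observe();c=robot.read_camera('wrist');cv2.imwrite('pics/w2.png',c['color']);print(s['tool_pos'],s['tool_rot'])
np.save('w2.npy',{'s':s,'c':c},allow_pickle=True)
E
```

```text
time: 5.02
tool_pos: [0.5779, -0.1374, 0.2466]
tool_rot: [-3.141, -0.0, 1.746]
contact_force: [-0.5, -0.4, -1.7]
opening: 0.0096
t 5.02 delta [ 0.03   0.438 -0.137] roll -0.044 | [ 0.5779 -0.1374  0.2466] [-3.1415 -0.      1.7457] F [-0.5 -0.4 -1.7] 0.0096
[ 0.57785085 -0.13743978  0.24658509] [-3.14146021e+00 -4.15613500e-05  1.74573888e+00]
```

View pics/w2.png

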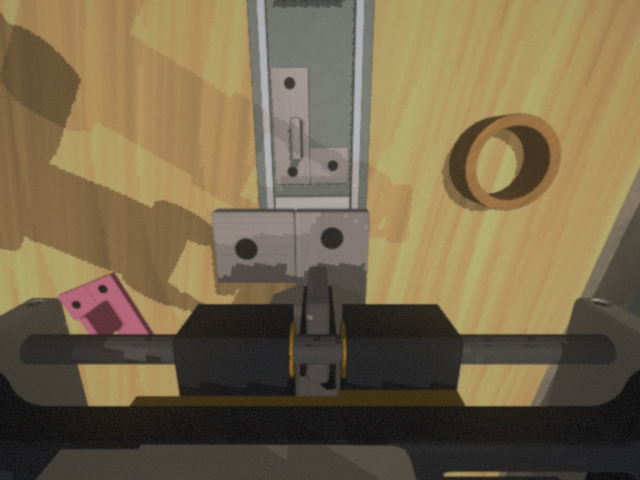

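```bash
python3 - <<'E'
import cv2
a=cv2.imread('pics/w2.png'); cv2.imwrite('pics/w2z.png',cv2.resize(a[0:150,240:380],(560,600),interpolation=cv2.INTER_CUBIC))
cv2.imwrite('pics/w2y.png',cv2.resize(a[130:300,200:390],(665,595),interpolation=cv2.INTER_CUBIC))
E
```

```text
(no output)
```

View pics/w2z.png

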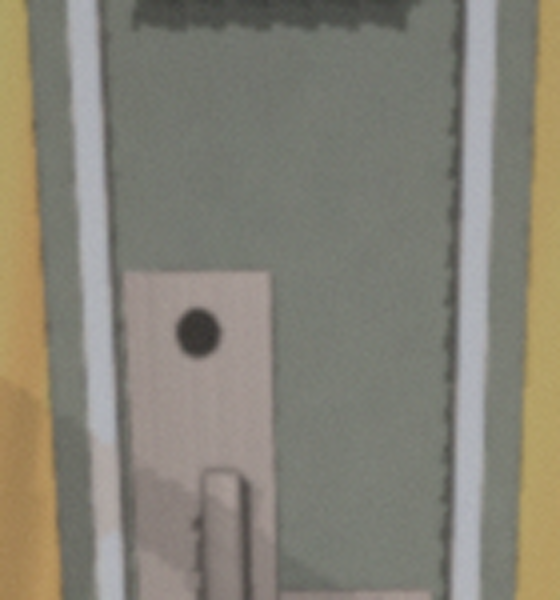

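View pics/w2y.png

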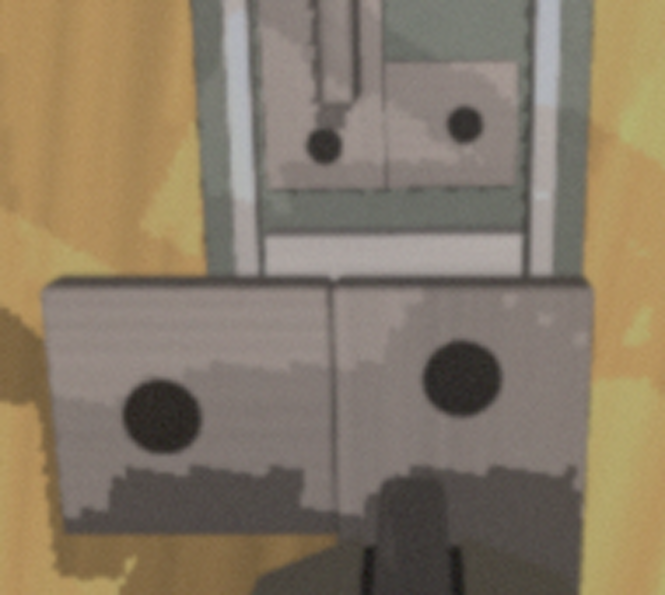

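```bash
cat > w2.py <<'E'
from fit import *
D=np.load('w2.npy',allow_pickle=True).item();s=D['s'];c=D['c']
ct=dict(c);M=np.linalg.inv(c['hand_eye']);ct['rvec']=cv2.Rodrigues(M[:3,:3])[0].ravel();ct['tvec']=M[:3,3]
c=wristcam(s,c)
z=lambda l:np.array(l,float)/4-.5+[240,0]+.125
y=lambda l:np.array(l,float)/3.5-.5+[200,130]+.14
px=np.r_[z([(124,270),(271,270)]),y([(384,62),(518,62),(517,185),(268,190)]),z([(205,469),(243,469)]),y([(320,102),(354,102)])]
L=[(-.027,.071,.022),(.012,.071,.022),(.012,-.009,.022),(.055,-.009,.022),(.055,-.049,.022),(-.027,-.049,.022),(-.005,.02,.067),(.005,.02,.067),(-.005,-.02,.067),(.005,-.02,.067)]
p,e=fit(c,px,L,[.55,-.06,.18]);print('packed',p,e)
lw=np.array([bp(c,q,.024)[:2] for q in z([(98,0),(110,300),(124,600)])]);rw=np.array([bp(c,q,.024)[:2] for q in z([(468,0),(461,300),(452,600)])])
for w in(lw,rw): d=w[0]-w[2];print('wall',w.round(4).tolist(),'yaw',np.arctan2(-d[0],d[1]))
a=p[2]
for a in(.1757,.18): 
  R=np.array([[np.cos(a),-np.sin(a)],[np.sin(a),np.cos(a)]])
  print('wall x',(lw@R)[:,0],(rw@R)[:,0],'packed',R.T@p[:2],'fence',[(R.T@bp(c,q,.03)[:2]) for q in y([(265,235),(522,233)])])
# held plate in tool frame: tool coords: x_t, y_t, z_t(down)
pl=y([(590,290),(47,290),(65,533)]);LL=np.array([(-.027,-.049),(.055,-.049),(.055,-.009)])
def W(q):
    # plate x dir in tool = angle b, mirrored (z down)
    b=q[2];X=np.array([np.cos(b),np.sin(b)]);Y=np.array([X[1],-X[0]])
    return np.c_[q[:2]+LL[:,:1]*X+LL[:,1:]*Y,np.full(3,q[3])]
for fz in(.006,.008,.010,None):
    f=(lambda q:(proj(ct,W(q))-pl).ravel()) if fz is None else (lambda q:(proj(ct,W(np.r_[q[:3],fz]))-pl).ravel())
    r=least_squares(f,[0,0,-np.pi/2,.008]);print('held',fz,r.x,np.abs(r.fun).max())
E
python3 w2.py
```

```text
packed [ 0.54257467 -0.05822005  0.1831572 ] 1.054489173921013
wall [[0.4897, 0.0638], [0.5011, -0.0013], [0.5144, -0.0748]] yaw 0.17667608044625366
wall [[0.5786, 0.0794], [0.5906, 0.0144], [0.6036, -0.0592]] yaw 0.17835456148856033
wall x [0.49330316 0.4931086  0.49344063] [0.58360287 0.58403734 0.5839767 ] packed [ 0.52404471 -0.15216436] fence [array([ 0.49735131, -0.21486966]), array([ 0.5805531 , -0.21435411])]
wall x [0.4932006  0.49272187 0.4927325 ] [0.58349881 0.58364911 0.58326709] packed [ 0.52338556 -0.15441634] fence [array([ 0.49642277, -0.21700627]), array([ 0.57962601, -0.2168485 ])]
held 0.006 [-6.8296635e-04  8.1237768e-04 -1.5659311e+00  8.0000000e-03] 4.873184891277788
held 0.008 [-1.20278890e-03  5.03907407e-04 -1.56579965e+00  8.00000000e-03] 3.5957289115991102
held 0.01 [-1.72409217e-03  1.94853417e-04 -1.56566245e+00  8.00000000e-03] 2.348525615054882
held None [-2.76739305e-03 -4.22827239e-04 -1.56537292e+00  1.39865203e-02] 0.7005613815820197
```

```bash
python3 - <<'E'
from go import *
a=.1775;R=np.array([[np.cos(a),-np.sin(a)],[np.sin(a),np.cos(a)]])
w=R@[.5526,-.082];print(w);d(*w,.12,1.751)
E
```

```text
[0.55839635 0.01686062]
t 5.07 delta [6.213 0.309 5.066] roll -0.048 | [ 0.5779 -0.1374  0.2467] [-3.1416e+00  1.0000e-04  1.7459e+00] F [ 0.4 -0.1 -2.3] 0.0098
```

```bash
python3 -m crank '{"claw":[0,0,0,0,0,0,0,0],"delta_pos":[[0.5,0.02,0.2],[1.5,0.07,0.8],[2.7,0.13,1.7],[3.9,0.19,2.7],[5.0,0.25,3.7],[5.8,0.29,4.5],[6.2,0.31,5.0],[6.21,0.31,5.07]],"roll":[0,0,-0.05,-0.05,-0.05,-0.05,-0.05,-0.05]}' 35;  python3 -m crank '{"claw":[0,0,0,0,0,0,0,0],"delta_pos":[[0,0,0],[0,0,0],[0,0,0],[0,0,0],[0,0,0],[0,0,0],[0,0,0],[0,0,0]],"roll":[0,0,0,0,0,0,0,0]}' 35; python3 - <<'E'
from go import *
d(.5584,.0169,.032,1.751);d(.5584,.0169,.032,1.751)
c=robot.read_camera('top');cv2.imwrite('pics/t3.png',cv2.resize(c['color'][150:330,180:420],(800,600),interpolation=cv2.INTER_CUBIC))
s=robot.observe();c=robot.read_camera('wrist');cv2.imwrite('pics/w3.png',c['color'])
d(.5584,.0169,.032,1.751)
E
```

```text
time: 5.73
tool_pos: [0.5557, 0.0202, 0.1171]
tool_rot: [-3.136, -0.002, 1.755]
contact_force: [-0.1, 0.0, -3.0]
opening: 0.01
time: 6.4
tool_pos: [0.5584, 0.0168, 0.1201]
tool_rot: [3.141, 0.0, 1.752]
contact_force: [0.5, 0.2, -2.4]
opening: 0.0098
t 6.4 delta [5.000e-03 1.000e-03 3.524e+00] roll 0.005 | [0.5584 0.0168 0.1201] [3.1414e+00 1.0000e-04 1.7516e+00] F [ 0.5  0.2 -2.4] 0.0098
t 6.4 delta [5.000e-03 1.000e-03 3.524e+00] roll 0.005 | [0.5584 0.0168 0.1201] [3.1414e+00 1.0000e-04 1.7516e+00] F [ 0.5  0.2 -2.4] 0.0098
t 6.5 delta [1.000e-03 2.000e-03 3.519e+00] roll 0.007 | [0.5583 0.0169 0.12  ] [3.1415e+00 1.0000e-04 1.7517e+00] F [-0.6 -0.5 -1.9] 0.0099
```

View pics/t3.png

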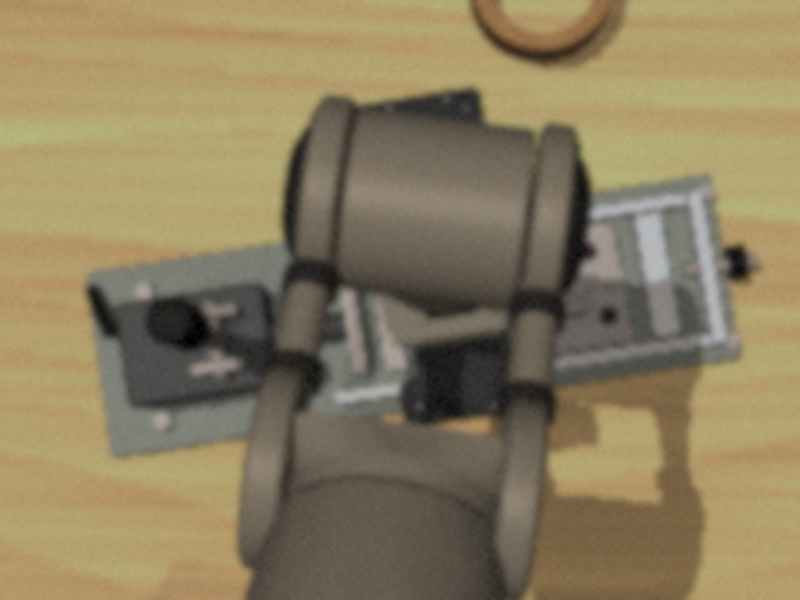

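View pics/w3.png

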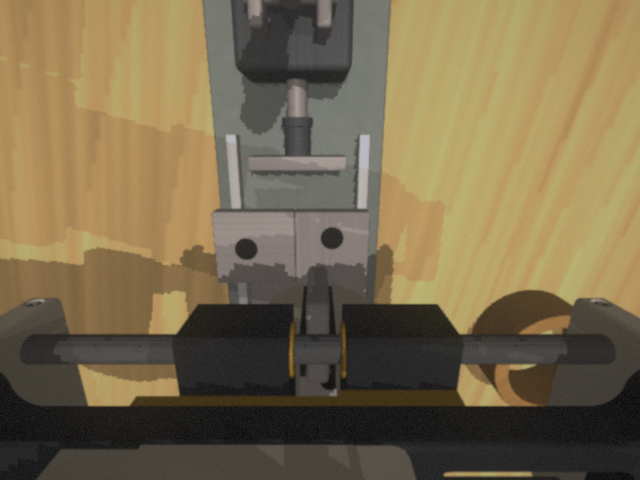

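```bash
python3 - <<'E'
from h import *
a=.1775;R=np.array([[np.cos(a),-np.sin(a)],[np.sin(a),np.cos(a)]])
s=robot.observe();c=wristcam(s,robot.read_camera('wrist'))
cv2.imwrite('pics/w3z.png',cv2.resize(c['color'][120:290,200:390],(665,595),interpolation=cv2.INTER_CUBIC))
np.save('w3.npy',{'s':s,'c':c},allow_pickle=True)
E
```

```text
(no output)
```

View pics/w3z.png

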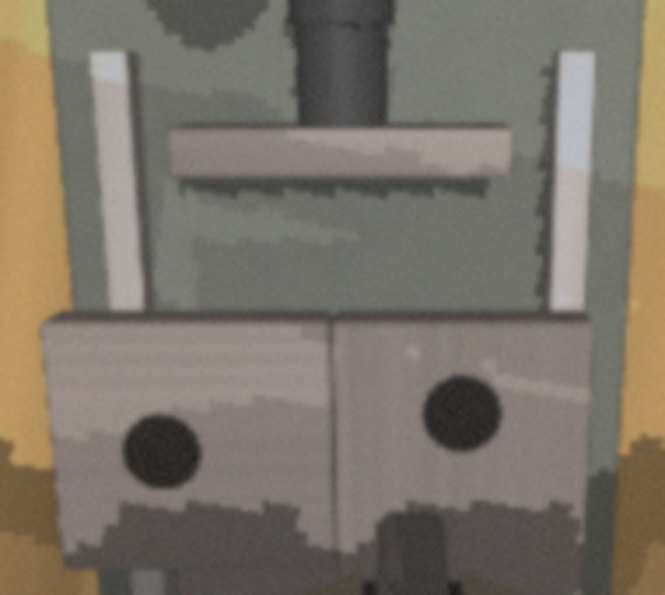

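```bash
python3 - <<'E'
from h import *
a=.1775;R=np.array([[np.cos(a),-np.sin(a)],[np.sin(a),np.cos(a)]])
c=np.load('w3.npy',allow_pickle=True).item()['c']
y=lambda l:np.array(l,float)/3.5-.5+[200,120]+.14
for n,q,z in[('wl',(128,55),.024),('wl',(143,308),.024),('wr',(558,55),.024),('wr',(550,308),.024),('push',(170,177),.036),('push',(512,174),.036)]:
    print(n,R.T@bp(c,y(q),z)[:2])
E
```

```text
wl [0.49338585 0.00381319]
wl [ 0.49291974 -0.04942966]
wr [0.58270767 0.00404163]
wr [ 0.58308874 -0.04919979]
push [ 0.50306734 -0.01995934]
push [ 0.57282513 -0.01918223]
```

```bash
python3 -m crank '{"claw":[0,0,0,0,0,0,0,0],"delta_pos":[[0,-0.02,0.5],[0,-0.02,1.2],[0,-0.02,2.0],[0,-0.02,2.6],[0,-0.02,3.0],[0,-0.02,3.2],[0,-0.02,3.2],[0,-0.02,3.2]],"roll":[0,0,0,0,0,0,0,0]}' 35; python3 go.py .5582 .0168 .030 1.751
```

```text
time: 7.22
tool_pos: [0.5582, 0.0168, 0.0404]
tool_rot: [3.141, 0.0, 1.752]
contact_force: [0.8, -0.4, -2.3]
opening: 0.0097
t 7.22 delta [-0.001 -0.002  0.415] roll 0.009 | [0.5582 0.0168 0.0404] [3.1409e+00 3.0000e-04 1.7520e+00] F [ 0.8 -0.4 -2.3] 0.0097
```

```bash
python3 -m crank '{"claw":[0,0,0,0,0,0,0,0],"delta_pos":[[0,0,0.06],[0,0,0.12],[0,0,0.18],[0,0,0.24],[0,0,0.28],[0,0,0.32],[0,0,0.32],[0,0,0.32]],"roll":[0,0,0,0,0,0,0,0]}' 35; python3 go.py .5582 .0168 .030 1.751
```

```text
time: 7.88
tool_pos: [0.5578, 0.0169, 0.0319]
tool_rot: [-3.141, 0.0, 1.752]
contact_force: [-0.2, -0.7, -1.6]
opening: 0.0101
t 7.88 delta [-0.006  0.016  0.076] roll 0.009 | [0.5578 0.0169 0.0319] [-3.1415e+00  1.0000e-04  1.7519e+00] F [-0.2 -0.7 -1.6] 0.0101
```

```bash
python3 -m crank '{"claw":[0,0,0,0,0,0,0,0],"delta_pos":[[0,0,0.02],[0,0,0.04],[0,0,0.06],[0,0,0.08],[0,0,0.08],[0,0,0.08],[0,0,0.08],[0,0,0.08]],"roll":[0,0,0,0,0,0,0,0]}' 35; python3 go.py .5582 .0168 .030 1.751
```

```text
time: 8.55
tool_pos: [0.5579, 0.0168, 0.0311]
tool_rot: [3.141, 0.0, 1.752]
contact_force: [-4.4, 0.1, 8.6]
opening: 0.0098
t 8.55 delta [-0.004  0.01   0.046] roll 0.009 | [0.5579 0.0168 0.0311] [3.1409e+00 4.0000e-04 1.7519e+00] F [-4.4  0.1  8.6] 0.0098
```

```bash
python3 -m crank '{"claw":[0.1,0.25,0.35,0.35,0.35,0.35,0.35,0.35],"delta_pos":[[0,0,-0.03],[0,0,-0.03],[0,0,-0.03],[0,0,-0.03],[0,0,-0.03],[0,0,-0.1],[0,0,-0.3],[0,0,-0.6]],"roll":[0,0,0,0,0,0,0,0]}' 35; python3 -m crank '{"claw":[0.35,0.35,0.35,0.35,0.35,0.35,0.35,0.35],"delta_pos":[[0,0,-0.5],[0,0,-1.2],[0,0,-2.2],[0,0,-3.4],[0,0,-4.6],[0,0,-5.6],[0,0,-6.2],[0,0,-6.4]],"roll":[0,0,0,0,0,0,0,0]}' 35; python3 - <<'E'
from go import *
d(.5582,.0168,.2,1.751)
s=robot.observe();c=robot.read_camera('wrist');cv2.imwrite('pics/w4.png',c['color']);np.save('w4.npy',{'s':s,'c':c},allow_pickle=True)
cv2.imwrite('pics/w4z.png',cv2.resize(c['color'][80:290,230:390],(457,600),interpolation=cv2.INTER_CUBIC))
E
```

```text
time: 9.22
tool_pos: [0.5575, 0.0169, 0.0449]
tool_rot: [-3.14, -0.0, 1.752]
contact_force: [0.5, -0.5, -1.1]
opening: 0.032
time: 9.88
tool_pos: [0.5591, 0.0168, 0.2089]
tool_rot: [3.136, 0.002, 1.752]
contact_force: [1.1, 0.3, 0.6]
opening: 0.0323
t 9.88 delta [ 0.008 -0.038  0.355] roll 0.009 | [0.5591 0.0168 0.2089] [3.1356e+00 1.9000e-03 1.7520e+00] F [1.1 0.3 0.6] 0.0323
```

View pics/w4.png

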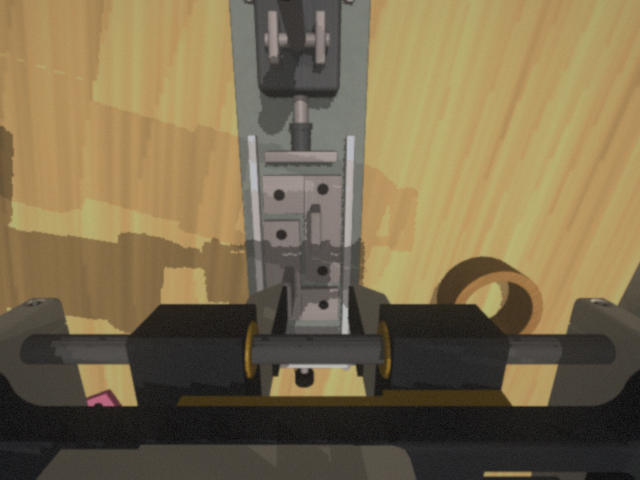

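```bash
python3 - <<'E'
from go import *
a=.1775;R=np.array([[np.cos(a),-np.sin(a)],[np.sin(a),np.cos(a)]])
c=robot.read_camera('top');w=R@[.538,.0754];print(w,proj(c,[[*w,.26],[*w,.07]]))
c=robot.read_camera('side');print(proj(c,[[*w,.26],[*w,.185]]))
d(*(R@[.538,.0754]),.30,1.7483)
d(*(R@[.538,.125]),.30,1.7483)
d(*(R@[.538,.125]),.22,1.7483)
E
```

```text
[0.51623371 0.16920967] [[229.90567438 246.89601423]
 [243.76094513 252.72843621]]
[[306.75930435 254.9246165 ]
 [307.25778976 281.47356649]]
t 10.03 delta [ 6.29  -0.528 -3.809] roll 0.035 | [0.5575 0.0169 0.2048] [-3.1415e+00  1.0000e-04  1.7519e+00] F [ 0.2  0.8 -0.2] 0.0319
t 10.03 delta [ 8.274 -0.521 -3.809] roll 0.035 | [0.5575 0.0169 0.2048] [-3.1415e+00  1.0000e-04  1.7519e+00] F [ 0.2  0.8 -0.2] 0.0319
t 10.03 delta [ 8.274 -0.521 -0.609] roll 0.035 | [0.5575 0.0169 0.2048] [-3.1415e+00  1.0000e-04  1.7519e+00] F [ 0.2  0.8 -0.2] 0.0319
```

```bash
python3 -m crank '{"claw":[0,0,0,0,0,0,0,0],"delta_pos":[[0,0,-0.6],[0,-0.05,-1.8],[0.2,-0.1,-3.2],[0.8,-0.2,-4.0],[2.0,-0.3,-4.1],[3.4,-0.4,-4.1],[4.8,-0.45,-4.1],[6.2,-0.5,-4.1]],"roll":[0,0,0,0.03,0.03,0.03,0.03,0.03]}' 20; python3 go.py .5074 .218 .30 1.7483
```

```text
time: 10.7
tool_pos: [0.5166, 0.1682, 0.3058]
tool_rot: [-3.139, 0.0, 1.748]
contact_force: [0.6, -0.7, 0.3]
opening: 0.0004
t 10.7 delta [ 2.026 -0.011  0.231] roll -0.004 | [0.5166 0.1682 0.3058] [-3.1386e+00  1.0000e-04  1.7479e+00] F [ 0.6 -0.7  0.3] 0.0004
```

```bash
python3 -m crank '{"claw":[0,0,0,0,0,0,0,0],"delta_pos":[[0.7,0,0],[1.4,0,0],[1.9,0,0],[2.05,0,0],[2.05,0,0],[2.05,0,0],[2.05,0,0],[2.05,0,0]],"roll":[0,0,0,0,0,0,0,0]}' 20; python3 go.py .5074 .218 .22 1.7483
```

```text
time: 11.37
tool_pos: [0.5089, 0.2166, 0.3073]
tool_rot: [-3.141, 0.0, 1.747]
contact_force: [-0.3, 0.0, -0.7]
opening: 0.0003
t 11.37 delta [ 0.068 -0.047  3.494] roll -0.009 | [0.5089 0.2166 0.3073] [-3.1415e+00  3.0000e-04  1.7474e+00] F [-0.3  0.  -0.7] 0.0003
```

```bash
python3 -m crank '{"claw":[0,0,0,0,0,0,0,0],"delta_pos":[[0.07,-0.05,0.5],[0.07,-0.05,1.4],[0.07,-0.05,2.4],[0.07,-0.05,3.1],[0.07,-0.05,3.5],[0.07,-0.05,3.5],[0.07,-0.05,3.5],[0.07,-0.05,3.5]],"roll":[0,0,0,0,0,0,0,0]}' 20; python3 - <<'E'
from go import *
d(.5074,.218,.22,1.7483)
c=robot.read_camera('side');cv2.imwrite('pics/s5.png',cv2.resize(c['color'][200:400,200:400],(600,600)))
c=robot.read_camera('wrist');cv2.imwrite('pics/w5.png',c['color'])
E
```

```text
time: 12.03
tool_pos: [0.5078, 0.219, 0.2213]
tool_rot: [3.139, -0.0, 1.748]
contact_force: [0.5, 0.3, 0.2]
opening: 0.0006
t 12.03 delta [-0.038 -0.024  0.051] roll 0.001 | [0.5078 0.219  0.2213] [ 3.1393e+00 -1.0000e-04  1.7484e+00] F [0.5 0.3 0.2] 0.0006
```

View pics/s5.png

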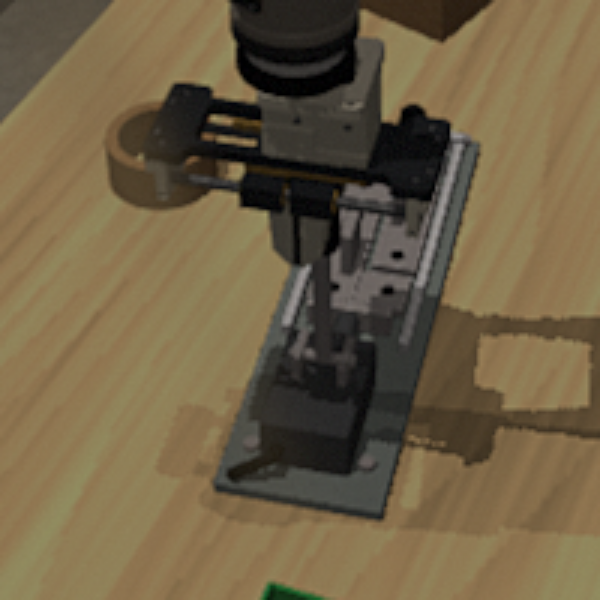

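View pics/w5.png

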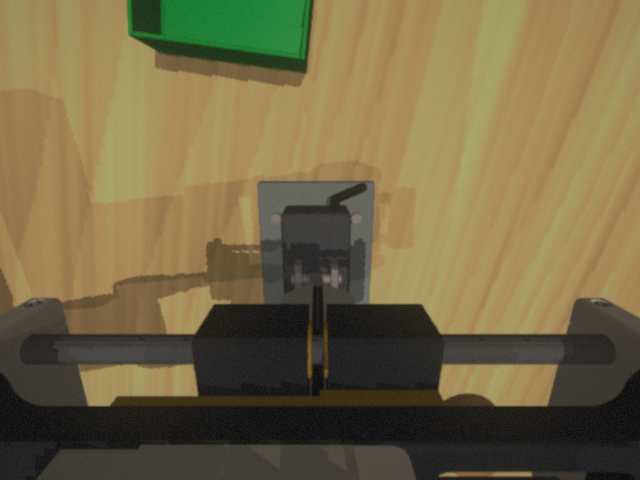

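```bash
cat > f.py <<'E'
from h import *
s=robot.observe();a=.1775;R=np.array([[np.cos(a),-np.sin(a)],[np.sin(a),np.cos(a)]])
f=R.T@s['contact_force'][:2];p=R.T@s['tool_pos'][:2]-[.538,-.1246]
print('t',round(s['time'],2),'F nest',f.round(2),'Fz',s['contact_force'][2].round(2),'p nest mm',(p*1e3).round(1),'z',s['tool_pos'][2].round(4))
E
python3 -m crank '{"claw":[0,0,0,0,0,0,0,0],"delta_pos":[[-0.25,0,0.05],[-0.5,0,0.05],[-0.75,0,0.05],[-1.0,0,0.05],[-1.25,0,0.05],[-1.5,0,0.05],[-1.75,0,0.05],[-2.0,0,0.05]],"roll":[0,0,0,0,0,0,0,0]}' 20; python3 f.py
```

```text
time: 12.8
tool_pos: [0.516, 0.1693, 0.2188]
tool_rot: [3.141, -0.0, 1.749]
contact_force: [0.4, 2.0, -0.4]
opening: 0.0005
t 12.8 F nest [0.78 1.85] Fz -0.42 p nest mm [-2.000e-01  2.001e+02] z 0.2188
```

```bash
python3 -m crank '{"claw":[0,0,0,0,0,0,0,0],"delta_pos":[[-0.15,0,0],[-0.3,0,0],[-0.45,0,0],[-0.6,0,0],[-0.7,0,0],[-0.8,0,0],[-0.8,0,0],[-0.8,0,0]],"roll":[0,0,0,0,0,0,0,0]}' 20; python3 f.py
```

```text
time: 13.47
tool_pos: [0.5192, 0.1501, 0.2186]
tool_rot: [-3.141, 0.0, 1.749]
contact_force: [-0.8, 2.5, -0.4]
opening: 0.0001
t 13.47 F nest [-0.33  2.57] Fz -0.4 p nest mm [ -0.4 180.7] z 0.2186
```

```bash
python3 -m crank '{"claw":[0,0,0,0,0,0,0,0],"delta_pos":[[-0.07,0,0],[-0.14,0,0],[-0.21,0,0],[-0.28,0,0],[-0.35,0,0],[-0.4,0,0],[-0.4,0,0],[-0.4,0,0]],"roll":[0,0,0,0,0,0,0,0]}' 20; python3 f.py
```

```text
time: 14.13
tool_pos: [0.5212, 0.1401, 0.2188]
tool_rot: [3.141, 0.0, 1.749]
contact_force: [-1.4, 4.1, -0.6]
opening: 0.0003
t 14.13 F nest [-0.65  4.27] Fz -0.59 p nest mm [ -0.2 170.5] z 0.2188
```

```bash
python3 -m crank '{"claw":[0,0,0,0,0,0,0,0],"delta_pos":[[-0.04,0,0],[-0.08,0,0],[-0.12,0,0],[-0.16,0,0],[-0.16,0,0],[-0.16,0,0],[-0.16,0,0],[-0.16,0,0]],"roll":[0,0,0,0,0,0,0,0]}' 20; python3 f.py
```

```text
time: 14.8
tool_pos: [0.5219, 0.1363, 0.2187]
tool_rot: [3.142, 0.0, 1.749]
contact_force: [-0.0, 4.0, -1.7]
opening: -0.0
t 14.8 F nest [0.68 3.93] Fz -1.66 p nest mm [ -0.2 166.6] z 0.2187
```

```bash
python3 -m crank '{"claw":[0,0,0,0,0,0,0,0],"delta_pos":[[-0.04,0,0],[-0.08,0,0],[-0.12,0,0],[-0.12,0,0],[-0.12,0,0],[-0.12,0,0],[-0.12,0,0],[-0.12,0,0]],"roll":[0,0,0,0,0,0,0,0]}' 20; python3 f.py
```

```text
time: 15.47
tool_pos: [0.5224, 0.1334, 0.2187]
tool_rot: [3.142, 0.0, 1.749]
contact_force: [-0.6, 4.6, -1.4]
opening: 0.0004
t 15.47 F nest [0.27 4.61] Fz -1.36 p nest mm [ -0.2 163.7] z 0.2187
```

```bash
python3 -m crank '{"claw":[0,0,0,0,0,0,0,0],"delta_pos":[[-0.04,0,0],[-0.08,0,0],[-0.12,0,0],[-0.12,0,0],[-0.12,0,0],[-0.12,0,0],[-0.12,0,0],[-0.12,0,0]],"roll":[0,0,0,0,0,0,0,0]}' 20; python3 f.py
```

```text
time: 16.13
tool_pos: [0.5229, 0.1305, 0.2187]
tool_rot: [-3.142, 0.0, 1.749]
contact_force: [-0.4, 4.1, -0.0]
opening: 0.0006
t 16.13 F nest [0.32 4.14] Fz -0.02 p nest mm [ -0.3 160.7] z 0.2187
```

```bash
python3 -m crank '{"claw":[0,0,0,0,0,0,0,0],"delta_pos":[[-0.04,0,0],[-0.08,0,0],[-0.12,0,0],[-0.12,0,0],[-0.12,0,0],[-0.12,0,0],[-0.12,0,0],[-0.12,0,0]],"roll":[0,0,0,0,0,0,0,0]}' 20; python3 f.py
```

```text
time: 16.8
tool_pos: [0.5235, 0.1275, 0.2187]
tool_rot: [3.142, 0.0, 1.749]
contact_force: [-2.4, 5.3, -1.7]
opening: 0.0004
t 16.8 F nest [-1.47  5.65] Fz -1.67 p nest mm [ -0.2 157.7] z 0.2187
```

```bash
python3 -m crank '{"claw":[0,0,0,0,0,0,0,0],"delta_pos":[[-0.04,0,0],[-0.08,0,0],[-0.12,0,0],[-0.12,0,0],[-0.12,0,0],[-0.12,0,0],[-0.12,0,0],[-0.12,0,0]],"roll":[0,0,0,0,0,0,0,0]}' 20; python3 f.py
```

```text
time: 17.47
tool_pos: [0.5239, 0.1251, 0.2186]
tool_rot: [-3.141, -0.001, 1.749]
contact_force: [-1.3, 7.1, -2.5]
opening: 0.0007
t 17.47 F nest [-0.07  7.25] Fz -2.54 p nest mm [ -0.3 155.2] z 0.2186
```

```bash
python3 -m crank '{"claw":[0,0,0,0,0,0,0,0],"delta_pos":[[-0.04,0,0],[-0.08,0,0],[-0.08,0,0],[-0.08,0,0],[-0.08,0,0],[-0.08,0,0],[-0.08,0,0],[-0.08,0,0]],"roll":[0,0,0,0,0,0,0,0]}' 20; python3 f.py; python3 - <<'E'
from h import *
c=robot.read_camera('top');cv2.imwrite('pics/t6.png',cv2.resize(c['color'][190:300,195:415],(800,400),interpolation=cv2.INTER_CUBIC))
c=robot.read_camera('side');cv2.imwrite('pics/s6.png',cv2.resize(c['color'][200:400,200:400],(600,600)))
E
python3 f.py
```

```text
time: 18.13
tool_pos: [0.5241, 0.1235, 0.2186]
tool_rot: [-3.141, -0.002, 1.749]
contact_force: [-0.4, 7.3, -1.9]
opening: 0.0007
t 18.13 F nest [0.9 7.3] Fz -1.92 p nest mm [ -0.3 153.6] z 0.2186
t 18.23 F nest [0.51 8.84] Fz -0.99 p nest mm [ -0.3 153.6] z 0.2186
```

View pics/t6.png

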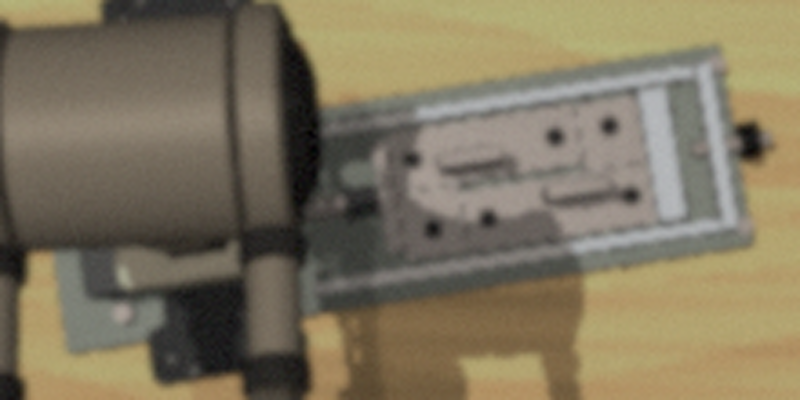

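```bash
python3 -m crank '{"claw":[0,0,0,0,0,0,0,0],"delta_pos":[[-0.04,0,0],[-0.08,0,0],[-0.08,0,0],[-0.08,0,0],[-0.08,0,0],[-0.08,0,0],[-0.08,0,0],[-0.08,0,0]],"roll":[0,0,0,0,0,0,0,0]}' 20; python3 f.py; python3 -m crank '{"claw":[0,0,0,0,0,0,0,0],"delta_pos":[[0,0,0],[0,0,0],[0,0,0],[0,0,0],[0,0,0],[0,0,0],[0,0,0],[0,0,0]],"roll":[0,0,0,0,0,0,0,0]}' 20; python3 f.py
```

```text
time: 18.9
tool_pos: [0.5243, 0.1219, 0.2185]
tool_rot: [-3.141, -0.002, 1.749]
contact_force: [-1.0, 9.8, -1.6]
opening: 0.0006
t 18.9 F nest [0.72 9.78] Fz -1.56 p nest mm [ -0.4 152. ] z 0.2185
time: 19.57
tool_pos: [0.5243, 0.1219, 0.2185]
tool_rot: [-3.141, -0.002, 1.749]
contact_force: [-1.1, 8.8, -1.4]
opening: 0.0006
t 19.57 F nest [0.48 8.88] Fz -1.36 p nest mm [ -0.4 152. ] z 0.2185
```

```bash
python3 -m crank '{"claw":[0,0,0,0,0,0,0,0],"delta_pos":[[-0.04,0,0],[-0.04,0,0],[-0.04,0,0],[-0.04,0,0],[-0.04,0,0],[-0.04,0,0],[-0.04,0,0],[-0.04,0,0]],"roll":[0,0,0,0,0,0,0,0]}' 20; python3 f.py; for i in 1 2; do python3 -m crank '{"claw":[0,0,0,0,0,0,0,0],"delta_pos":[[0,0,0],[0,0,0],[0,0,0],[0,0,0],[0,0,0],[0,0,0],[0,0,0],[0,0,0]],"roll":[0,0,0,0,0,0,0,0]}' 20 >/dev/null; python3 f.py; done
```

```text
time: 20.23
tool_pos: [0.5245, 0.121, 0.2185]
tool_rot: [-3.141, -0.003, 1.749]
contact_force: [-1.7, 10.6, -1.6]
opening: 0.0004
t 20.23 F nest [ 0.2 10.7] Fz -1.65 p nest mm [ -0.4 151.1] z 0.2185
t 20.9 F nest [ 0.73 10.02] Fz -2.46 p nest mm [ -0.4 151.1] z 0.2185
t 21.57 F nest [1.48 9.88] Fz -2.04 p nest mm [ -0.4 151.1] z 0.2185
```

```bash
python3 -m crank '{"claw":[0,0,0,0,0,0,0,0],"delta_pos":[[0,0,0],[0,0,0],[0,0,0],[0,0,0],[0,0,0],[0,0,0],[0,0,0],[0,0,0]],"roll":[0,0,0,0,0,0,0,0]}' 20 >/dev/null; python3 f.py
python3 -m crank '{"claw":[0,0,0,0,0,0,0,0],"delta_pos":[[0.1,0,0],[0.3,0,0],[0.5,0,0],[0.7,0,0],[0.9,0,0],[1.1,0,0],[1.3,0,0],[1.5,0,0]],"roll":[0,0,0,0,0,0,0,0]}' 20; python3 f.py
python3 -m crank '{"claw":[0,0,0,0,0,0,0,0],"delta_pos":[[0.2,0,0],[0.4,0,0],[0.6,0,0],[0.8,0,0],[1.0,0,0],[1.2,0,0],[1.4,0,0],[1.6,0,0]],"roll":[0,0,0,0,0,0,0,0]}' 20; python3 f.py
python3 -m crank '{"claw":[0,0,0,0,0,0,0,0],"delta_pos":[[0.3,0,0],[0.6,0,0],[0.9,0,0],[1.2,0,0],[1.4,0,0],[1.4,0,0],[1.4,0,0],[1.4,0,0]],"roll":[0,0,0,0,0,0,0,0]}' 20; python3 f.py
```

```text
t 22.23 F nest [0.5  9.59] Fz -2.41 p nest mm [ -0.4 151.2] z 0.2185
time: 22.9
tool_pos: [0.5182, 0.1569, 0.2186]
tool_rot: [-3.141, 0.0, 1.749]
contact_force: [-0.0, -0.0, 1.1]
opening: 0.0004
t 22.9 F nest [-0.02 -0.04] Fz 1.12 p nest mm [ -0.3 187.5] z 0.2186
time: 23.57
tool_pos: [0.5111, 0.1964, 0.2187]
tool_rot: [-3.142, 0.0, 1.749]
contact_force: [-0.4, 0.4, 0.5]
opening: 0.0007
t 23.57 F nest [-0.3   0.43] Fz 0.48 p nest mm [ -0.3 227.6] z 0.2187
time: 24.23
tool_pos: [0.505, 0.2302, 0.2187]
tool_rot: [-3.142, 0.0, 1.749]
contact_force: [0.0, 0.4, 0.1]
opening: 0.0007
t 24.23 F nest [0.09 0.35] Fz 0.14 p nest mm [ -0.3 262. ] z 0.2187
```

```bash
python3 -m crank '{"claw":[0,0,0,0,0,0,0,0],"delta_pos":[[0.2,0,-0.6],[0.6,0,-1.6],[1.2,0,-2.8],[2.0,0,-4.0],[2.6,0,-4.6],[3,0,-5.0],[3,0,-5.0],[3,0,-5.0]],"roll":[0,0,0,0,0,0,0,0]}' 20; python3 - <<'E'
from h import *
c=robot.read_camera('top');cv2.imwrite('pics/t7.png',cv2.resize(c['color'][190:300,195:415],(800,400),interpolation=cv2.INTER_CUBIC))
c=robot.read_camera('side');cv2.imwrite('pics/s7.png',cv2.resize(c['color'][180:400,200:420],(600,600)))
E
```

```text
time: 24.9
tool_pos: [0.4918, 0.304, 0.3435]
tool_rot: [3.141, 0.0, 1.749]
contact_force: [0.2, 0.2, -0.7]
opening: 0.0005
```

View pics/t7.png

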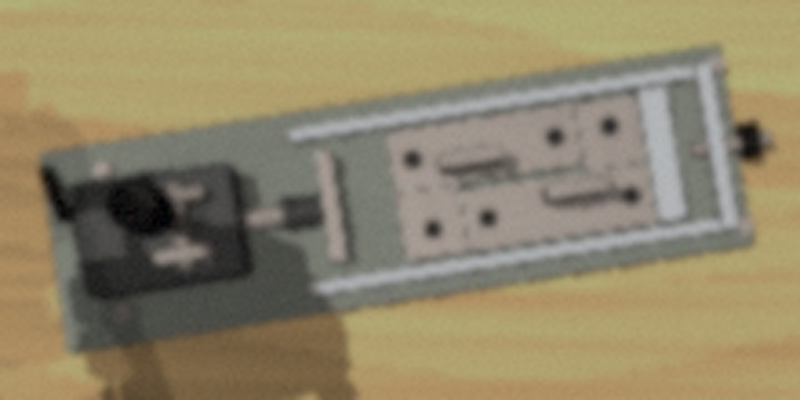

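View pics/s7.png

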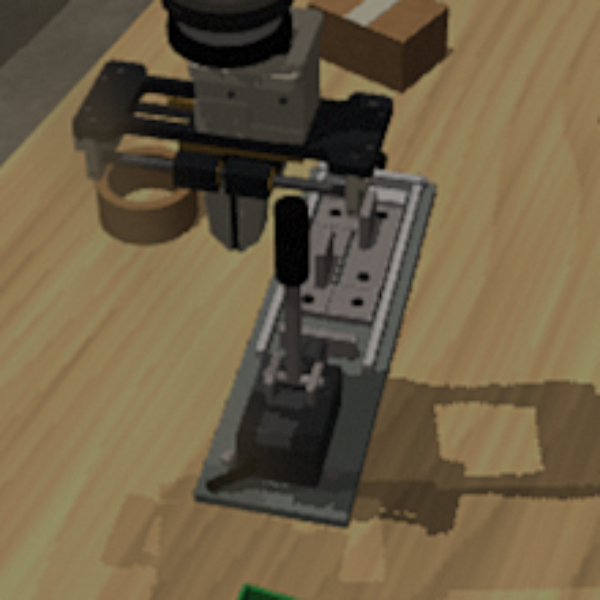

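```bash
python3 -m crank '{"claw":[0,0,0,0,0,0,0,0],"delta_pos":[[0,0,0],[0,0,0],[0,0,0],[0,0,0],[0,0,0],[0,0,0],[0,0,0],[0,0,0]],"roll":[0,0,0,0,0,0,0,0]}' 20; python3 - <<'E'
from h import *
c=robot.read_camera('top');im=c['color'][200:280,290:390];cv2.imwrite('pics/t8.png',cv2.resize(im,(750,600),interpolation=cv2.INTER_CUBIC))
E
```

```text
time: 25.67
tool_pos: [0.4917, 0.3042, 0.3437]
tool_rot: [3.141, 0.0, 1.749]
contact_force: [-0.2, -0.0, 0.2]
opening: 0.0004
```

View pics/t8.png

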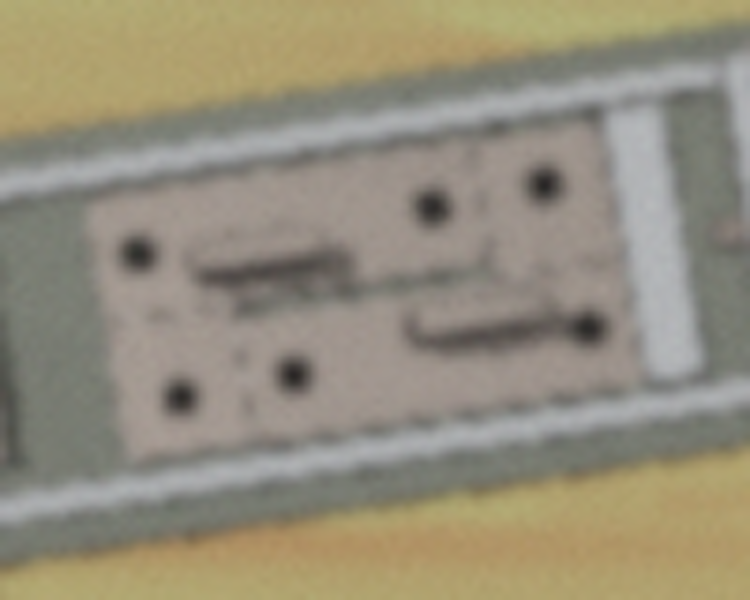

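```bash
python3 - <<'E'
from fit import *
c=robot.read_camera('top')
z=lambda l:np.array(l,float)/7.5-.5+[290,200]+.07
H=.022
a=.1775;R=np.array([[np.cos(a),-np.sin(a)],[np.sin(a),np.cos(a)]])
for q in[(90,207),(128,460),(602,112),(640,382)]: print(((R.T@bp(c,z(q),H)[:2])-[.538,-.1246])*1e3)
print('holes');
for q in[(137,254),(433,207),(180,398),(293,375),(544,185),(588,328)]: print(((R.T@bp(c,z(q),H)[:2])-[.538,-.1246])*1e3)
im=c['color'].copy();w=R@[.538,.0754]
for th in(-.06,0,.06):
    u=R@[.538,.0754-.19*np.sin(th)];print(th,proj(c,[[*u,.07+.19*np.cos(th)]]))
cv2.imwrite('pics/t9.png',cv2.resize(im[225:275,200:270],(700,500),interpolation=cv2.INTER_CUBIC))
E
```

```text
[41.43400019 66.57874657]
[-36.78910813  66.83476067]
[ 46.22161724 -92.66326745]
[-37.21120209 -90.72617725]
holes
[24.96498349 54.5721299 ]
[ 25.31778384 -36.97828394]
[-20.55979441  48.32421587]
[-18.90793392  13.24845179]
[ 26.77701441 -71.54203884]
[-18.52515878 -77.75880963]
-0.06 [[223.86724822 247.84815277]]
0 [[229.90567438 246.89601423]]
0.06 [[236.00251636 245.96882697]]
```

View pics/t9.png

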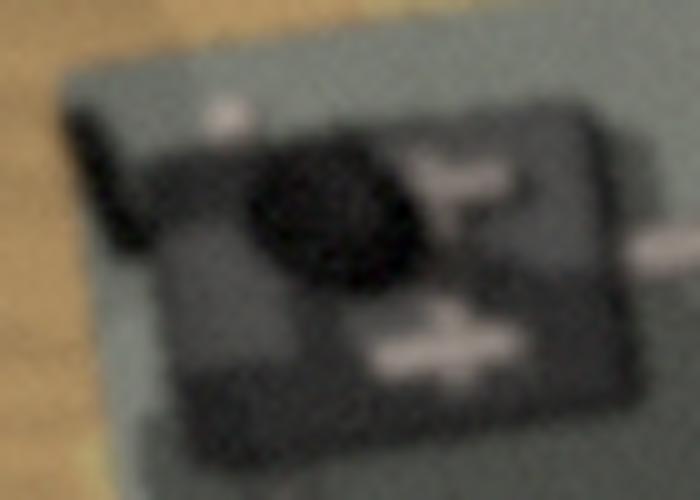

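```bash
python3 -c "
from cell import robot
print(robot.hand_in())"
```

```text
the job is handed in; nothing more can be done
None
```

I nested the loose L-plate with the packed one, pushed the pack tight with the lever, let the lever recentre, and handed the job in at about 26 s. No verdict was reported.

- **Plate:** I gripped it by the lug, turned it to interlock, set it on the tray floor and let go. The wrist camera then showed it lying in place, nested with the packed plate.
- **Lever:** I pushed it over with the shut fingers. Sliding took about 2.5 to 5 N. The force then climbed near 0.43 rad as the pack met the fence. I held it at about 9 to 10.7 N for roughly 3.3 s, of which about 2 s was at 10 N, then backed off.
- **Pack:** It is up against the fence, with no visible gap between the plates along the tray. The pack measures 157.5 to 159 mm long, against 160 mm nominal. The holes put the lugs about 63 mm apart, against 62 mm nominal and a limit of 65 mm; pixel measurement is good to 1 to 2 mm.
- **Lever return and surroundings:** The lever reads within about 0.02 rad of upright and the pusher is back at rest. The arm is clear of everything. Nothing in my moves came near the carton, crate, tape core or pink plate, but I did not measure their positions again.

I could not measure the pusher force on the plate directly. I inferred it from the force on the handle.

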